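# Clamp a transformer core in the cam fixture

### The job

Take the orange-taped transformer out of the foam tray and set it down flat in the nest of the cam clamping fixture, between the two brass rods. Then crank the cam, gently and without forcing the crank, until the follower rests on the cam's flat dwell (painted yellow), so that the jaw stays clamped on the core after you let go. Leave the yellow transformers and the other things on the bench where they are.

Things in the scene. Friction and masses are not known exactly. Their poses are not given: they have to be found in the camera images.
- coil: The transformer to clamp: black bobbin with ORANGE tape winding and a dark grey ferrite core, 170 g. Core 42 (x) x 42 (y) x 20 mm, from 8 to 28 mm above its underside; bobbin 28 mm wide (y), 28 mm long (x), 36 mm high. Origin: centre of its underside, z up; the two core halves meet along x. Grip it across y (42 mm wide core legs) from above. It can be clamped either way round (yaw or yaw + pi).
- spare_a: Yellow-taped transformer of the same size in another pocket of the foam tray (tray floor 10 mm and pocket rims 18 mm above the bench). Leave alone.
- spare_b: As spare_a.
- spare_c: As spare_a.
- glue: White glue bottle, 42 mm diameter, 85 mm high; origin at the centre of its foot. Leave alone.
- reel: White reel of copper wire, 110 mm diameter, 60 mm high, standing flat; origin at the centre of its underside. Leave alone.
- driver: Screwdriver lying on the bench. Leave alone.
- fixture: Cam clamping fixture, screwed to the bench: aluminium base plate 265 x 110 x 20 mm. Origin on the bench under the vertical camshaft axis; x points along the plate from the camshaft to the nest, z up; the plate runs from x = -60 to 205 mm. In line along x: cam, follower roller, slide, jaw, nest, anvil. Nothing but the handle is higher than 70 mm.
- camshaft (a point): Camshaft axis at the top of the cam plate (46 mm above the bench). Cam: 26 mm base circle, 90 degree rise to 38 mm, a 36 degree concentric dwell painted yellow, then a 70 degree fall to the base circle. It starts on the base circle, 5 to 125 degrees of clockwise turning (from above) before the rise; this angle is not measured. The dwell is reached when the yellow arc faces the roller.
- roller_start (a point): Axis of the brass follower roller (16 mm diameter, 12 mm high) as it starts, with the slide back; a point fixed on the fixture, 34 mm along x from the camshaft. Springs press the roller on the cam; the rise pushes it and the slide about 12 mm along x.
- jaw_open (a point): Middle of the face of the blue spring-loaded jaw as it starts, open (36 mm wide, 27 to 53 mm above the bench); a point fixed on the fixture. The face is 50 mm from the anvil, 8 mm more than the core. On the dwell the jaw has come up, pushed the core on the anvil and is pressed back some 3 mm on its spring: about 16 N on the core.
- anvil: Fixed blue anvil block at the far end of the nest, 60 mm wide, 36 mm high. Origin: foot of its pressing face, in the middle; x points away from the nest (along the fixture's x), z up, at the level of the nest floor.
- nest (a point): Point on the nest floor (20 mm above the bench) where the transformer's origin is when its core touches the anvil, 21 mm before the anvil face. The transformer's x goes along the fixture's x. Two brass rods, 6 mm diameter, 38 mm long, lie on the floor along x, 19 mm either side: the bobbin goes between them with 2 mm play each side, the core legs pass above them.
- crank: Hand crank on the camshaft. Origin on the camshaft axis, 61 mm above the bench; x points along the arm (14 wide, 10 thick) to the handle, z up. It is keyed to the cam at an angle that differs from fixture to fixture, so its angle does not tell where the dwell is. Turn it clockwise seen from above. Hold it lightly (10 to 20 N of grip): both fingers' forces on it added stay under 50 N.
- handle (a point): Middle of the red handle: upright round sleeve, 22 mm diameter, 68 to 128 mm above the bench, 60 mm from the axis; turns freely on its pin, so the gripper need not turn. To turn it takes about 1 N on the base circle, rising to about 8 N towards the end of the rise, 1 to 2 N on the dwell; past the dwell the springs drive it on and the jaw opens. Let go on the rise and it runs back.
There are look-alikes about, which are no part of the job. What is shaped like the coil but blue or green is not meant.

How it is judged (in metres and radians):
On the way, in this order (a step that is already met when the one before it is completed fails the run):
1. the orange transformer sits flat in the nest between the rods, let go (z of coil in the frame of nest below 0.002 m and angle between coil's own z axis and vertical below 0.06 rad and horizontal distance between coil and nest below 0.011 m and contact force between the fingers and coil below 0.1 N), for 0.2 s.
2. the crank has brought the jaw up and presses the core on the anvil (contact force between coil and anvil above 12 N and contact force between the fingers and coil below 0.1 N), for 0.2 s.
At the end, for the whole second after the job is handed in: The orange transformer sits flat in the nest (within 2 mm of the floor, 5 mm of its place, 7 degrees of straight), and the jaw holds it against the anvil with more than 12 N with the crank left to itself and at rest: the follower is on the dwell (about 16 N there) (contact force between coil and anvil above 12 N and z of coil in the frame of nest below 0.002 m and angle between coil's own z axis and vertical below 0.06 rad and horizontal distance between coil and nest below 0.005 m and angle between the x axis of coil and the x axis of anvil, either way round below 0.12 rad and angular speed of crank below 0.1 rad/s); the robot touches nothing.
It fails at once if the crank is forced: more than 50 N between fingers and crank (squeeze and push added) (contact force between the fingers and crank above 50 N).
It fails at once if a yellow transformer is moved more than 15 mm (distance of any of spare_a, spare_b, spare_c from where it was at the start of the episode above 0.015 m).
It fails at once if the glue, the reel or the screwdriver is moved more than 30 mm (distance of any of glue, reel, driver from where it was at the start of the episode above 0.03 m).
It also fails if it takes over 70 s, if anything falls off the work surface, if the arm or the gripper's body presses on something with over 40 N, if the wrist force passes 120 N, or if a joint passes its speed limit or range.

### The arm

A 6-joint arm with a two-finger parallel gripper is mounted at the origin on the work surface. World frame = base frame: x ahead of the robot, y to its left, z up, the work surface at z = 0. Lengths are in mm, angles in rad, forces in N, time in s.
With the tool pointing down it reaches from about 375 to 900 mm from the base axis. Payload 3.1 kg.
Tool frame: the origin (TCP) lies at the very end of the fingers, on their centre line; the grasp point (between the pads) lies 19 mm behind it; z points along the fingers, y is the line along which they close (so a half turn about z gives the same grasp; the last joint's range is limited). The gripper opens to 87 mm and grips with 3 to 60 N. Pads are 19 mm wide; open, the fingers measure 117 mm over their backs; the gripper's body (75 mm by 190 mm) begins 51 mm behind the grasp point.
Start: joints at [-0.178, 0.527, 1.433, -0, 1.181, -0.178], TCP at [624.977, 0.034, 196.848] pointing down, gripper open.
Joint ranges: [-3.08, 3.08], [-0.75, 2.2], [0.22, 2.44], [-1.43, 4.57], [0, 2.65], [-2.85, 2.85]. Speed limits (rad/s): [2.79, 2.79, 3.14, 3.14, 3.14, 3.14].

### API

Orientations are given as a unit quaternion [w, x, y, z].
In Python, from station import telemetry, eyes, robot gives the robot as it stands.
- The arm moves only by the shell command python3 -m pendant 'ROWS' [FORCE]. ROWS is rows parted by semicolons, their numbers by spaces, 1 to 20 of them, each of 5 numbers: the finger opening in mm, then dx, dy, dz in mm, then a turn about the tool's z in rad; each row shifts and turns the commanded pose from where the row before left it, along the tool's axes as they then stand; what a row does not reach is not made up. A row lasts 1/12 s, in which the tool goes at most 41.7 mm and 0.125 rad, less where a joint would pass 70% of its speed; a pose out of reach is approached as far as the arm can. The fingers move at their own pace and stop on an object; FORCE is the grip in N (left out, the last holds). Time passes only in rows, so rows that do not move let the fingers close. It prints the time, the measured TCP pose, the force, the opening and the grip force at its end.
- telemetry.state(): the state, without advancing time (a new reading comes with each control period).
- eyes.camera(name): name is "scene" or "side" or "wrist"; returns a dict with "frame" (420x560x3 uint8, red, green, blue), "K" (3x3 intrinsics, pixels), "eye" and "rotation" of the camera in the world. Camera axes: x right, y down, z forward; pixel columns grow to the right and rows downward; lengths in mm; the calibration is good to about 2 mm. A picture is of the moment at which its call begins. There is no depth.
- robot.hand_in(): hands the job in; it is judged then, once.
The state is a dict: "clock": time; "q": joint angles; "joint_velocities": joint speeds; "joint_torque": joint torques, N m; "tcp_pos": TCP position; "ee_rot": TCP orientation; "contact_force": force on the tool from outside, world axes, zero at the start; "wrist_torque": the same for the moment, N m; "finger_gap": finger opening in mm; "finger_force": force on a finger pad.
Only numpy, scipy, OpenCV 4.12 (cv2) and the standard library are available. Lean on these libraries where they do the work, as an engineer would, in place of code of your own. Each camera call takes 0.05 s, during which the arm holds its last target. There are 200 camera calls.

## Working session

There is one attempt and no reset: what is moved stays moved. The work goes in short steps, Python scripts to look and compute and a shell command to move; the robot and the scene stay as the last step left them, time stands still between calls to the robot, and variables do not carry over. Pictures are saved under pics/ and viewed, at most 10 in all, crops included, and the job is handed in when it is done.

```bash
ls; mkdir -p pics
python3 - <<'E'
from station import telemetry, eyes, robot
import cv2,pickle
d={}
for n in("scene","side","wrist"):
    c=eyes.camera(n); d[n]=c; print(n,c["K"].tolist() if hasattr(c["K"],'tolist') else c["K"],c["eye"],c["rotation"])
pickle.dump(d,open('start.pkl','wb'))
for n in d: cv2.imwrite(f'pics/{n}0.png',d[n]["frame"][:,:,::-1])
import numpy as np
im=np.vstack([d["scene"]["frame"],d["side"]["frame"]])[:,:,::-1]
print(telemetry.state())
E
```

```text
pics
scene [[441.03767107282476, 0.0, 281.9054164487665], [0.0, 441.03767107282476, 210.92417430054692], [0.0, 0.0, 1.0]] [1355.76425901    1.81691619  652.7462387 ] [-0.32580979  0.60193993  0.64541305 -0.339055  ]
side [[529.4200289204775, 0.0, 282.1550111684436], [0.0, 529.4200289204775, 210.02450257315476], [0.0, 0.0, 1.0]] [  28.87548858 -918.05467714  964.4580486 ] [-0.40830997  0.87574391 -0.23568992  0.10395109]
wrist [[342.1899700465967, 0.0, 281.5775816138237], [0.0, 342.1899700465967, 212.41146265919429], [0.0, 0.0, 1.0]] [625.0180161   71.25983856 385.3460588 ] [ 1.29438220e-01  9.91587195e-01  4.42909623e-04 -6.20343016e-04]
{'clock': 0.15, 'q': array([-1.78476146e-01,  5.28220813e-01,  1.43359333e+00, -1.37201634e-05,
        1.18143019e+00, -1.78495936e-01]), 'joint_velocities': array([ 0.00034106, -0.00161664, -0.00362008, -0.00043127, -0.00024789,
       -0.00034729]), 'joint_torque': array([ 9.14956272e-04, -4.40429199e+01, -1.76841742e+01,  6.33679633e-02,
        5.52540855e-02, -1.06930895e-04]), 'tcp_pos': array([6.24396513e+02, 1.48967751e-01, 1.96120692e+02]), 'ee_rot': array([-6.74735940e-04,  7.07097698e-01,  7.07115382e-01, -4.76214903e-04]), 'contact_force': array([0.13951019, 0.35366319, 0.38108526]), 'wrist_torque': array([-0.01549244,  0.02259403, -0.00142581]), 'finger_force': 0.0, 'finger_gap': 86.47576761290742}
```

View pics/scene0.png

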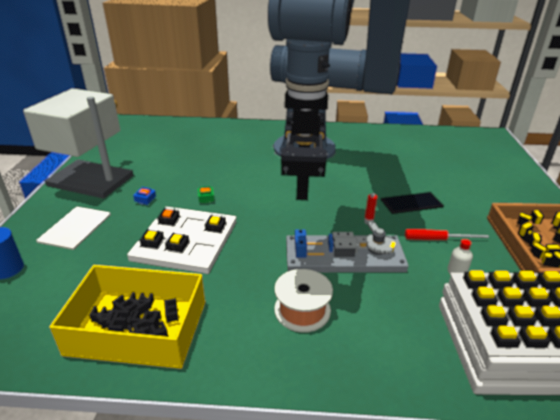

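View pics/side0.png

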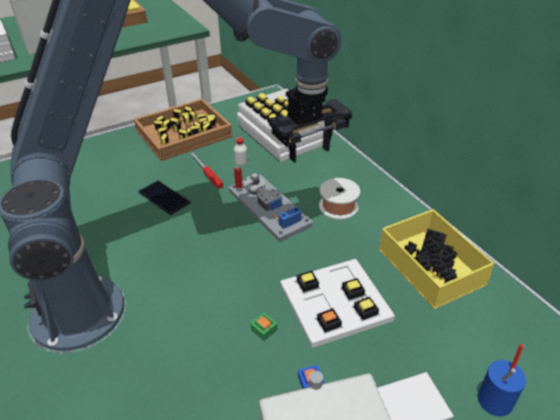

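Scene view: the orange candidates are the black unit in the tray at (168,215), a blue one at (144,195) and a green one at (206,195). In the side view they are at (329,319), (311,376) and (264,325). By the description I choose the black-bodied one in the tray, scene (168,215) and side (329,319). The fixture is at scene (347,245), side (270,203).

```bash
cat > h.py <<'E'
import numpy as np,cv2,pickle
from scipy.spatial.transform import Rotation as R
def rot(q): return R.from_quat([q[1],q[2],q[3],q[0]]).as_matrix()
def ray(c,p):
    d=rot(c["rotation"])@np.linalg.inv(c["K"])@np.array([p[0],p[1],1.]); return np.array(c["eye"]),d/np.linalg.norm(d)
def plane(c,p,z):
    e,d=ray(c,p); return e+d*(z-e[2])/d[2]
def tri(c1,p1,c2,p2):
    A=[];b=[]
    for c,p in((c1,p1),(c2,p2)):
        e,d=ray(c,p); M=np.eye(3)-np.outer(d,d); A.append(M); b.append(M@e)
    return np.linalg.lstsq(np.vstack(A),np.hstack(b),rcond=None)[0]
def proj(c,X):
    v=np.array(c["K"])@rot(c["rotation"]).T@(np.array(X)-c["eye"]); return v[:2]/v[2]
def blobs(c,lo,hi,box,amin=8):
    h=cv2.cvtColor(c["frame"],cv2.COLOR_RGB2HSV); m=cv2.inRange(h,np.array(lo),np.array(hi))
    x0,y0,x1,y1=box; k=np.zeros_like(m); k[y0:y1,x0:x1]=m[y0:y1,x0:x1]
    n,l,s,ce=cv2.connectedComponentsWithStats(k)
    return [(ce[i].round(1).tolist(),int(s[i,4])) for i in range(1,n) if s[i,4]>=amin],k
E
python3 - <<'E'
from h import *
d=pickle.load(open('start.pkl','rb'));S,D=d["scene"],d["side"]
def crop(c,x,y,w,h): return cv2.resize(c["frame"][y:y+h,x:x+w,::-1],(400,300),interpolation=cv2.INTER_CUBIC)
cv2.imwrite('pics/m1.png',np.vstack([np.hstack([crop(S,128,185,120,90),crop(S,280,185,132,99)]),np.hstack([crop(D,275,255,120,90),crop(D,220,155,104,78)])]))
for nm,lo,hi in(("orange",(4,170,120),(16,255,255)),("yellow",(22,150,120),(33,255,255)),("red",(0,170,80),(4,255,255)),("blue",(105,120,50),(125,255,255))):
    print(nm,blobs(S,lo,hi,(125,170,470,285))[0],blobs(D,lo,hi,(200,120,420,400))[0])
E
```

```text
orange [([145.1, 190.7], 17), ([205.0, 188.8], 14), ([166.7, 213.2], 62), ([435.5, 230.0], 8)] [([326.5, 312.4], 10)]
yellow [([213.9, 220.0], 70), ([149.9, 234.8], 83), ([175.3, 238.2], 84), ([392.6, 244.4], 20), ([159.8, 277.1], 1107)] [([417.2, 218.9], 9), ([414.3, 221.7], 11), ([406.5, 224.1], 15), ([404.6, 229.5], 37), ([400.7, 259.8], 734), ([400.7, 235.2], 10)]
red [([370.6, 207.2], 176), ([425.8, 234.1], 405), ([465.0, 243.8], 73)] [([239.4, 140.7], 19), ([212.7, 177.1], 151), ([237.9, 177.7], 83)]
blue [([143.9, 196.9], 197), ([300.3, 243.0], 275), ([330.5, 242.8], 67)] [([275.0, 203.9], 82), ([289.5, 217.1], 303), ([305.3, 375.2], 168)]
```

View pics/m1.png

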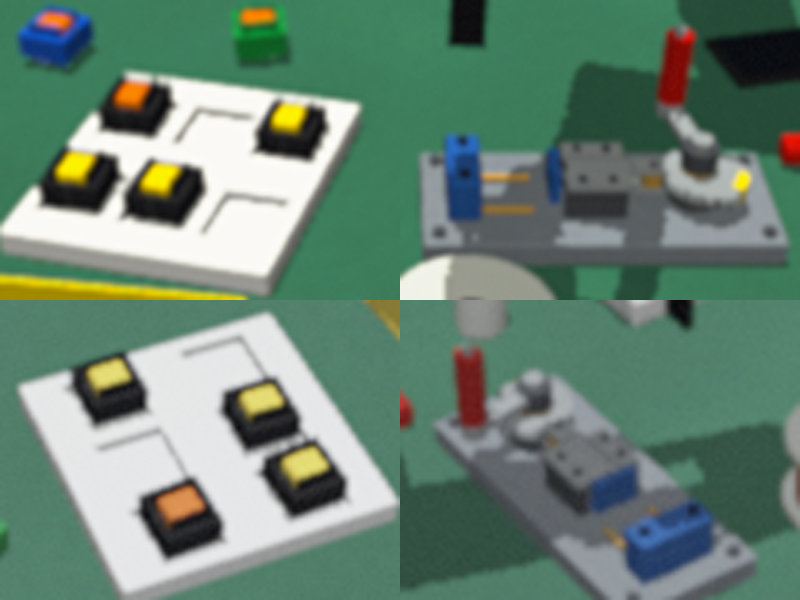

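View pics/wrist0.png

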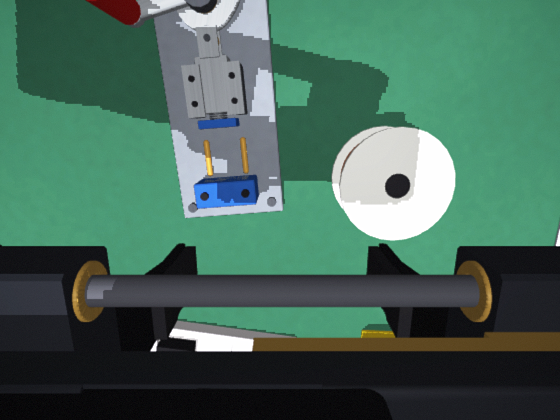

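The crop confirms the choice: a black bobbin with orange tape in the tray corner, next to the blue and green decoys lying outside the tray. The wrist view shows the fixture. The anvil is at (226,192), the rods at (208,157) and (244,155), the jaw at (218,124), and the camshaft near (203,3), only partly in view.

Run:
```python
from h import *
d=pickle.load(open('start.pkl','rb'));S,D,W=d["scene"],d["side"],d["wrist"]
b=blobs(D,(0,90,100),(20,255,255),(310,300,345,335))[0];print(b)
print('coil',tri(S,(166.7,213.2),D,b[0][0]).round(1), plane(S,(166.7,213.2),44).round(1))
print('yellow',[ (plane(S,p,44)[:2]).round(0) for p in((213.9,220),(149.9,234.8),(175.3,238.2))])
hb=blobs(W,(105,120,50),(125,255,255),(150,100,290,215))[1]
for c in cv2.findContours(hb,cv2.RETR_EXTERNAL,cv2.CHAIN_APPROX_SIMPLE)[0]:
    if cv2.contourArea(c)>30: print('blue',cv2.boxPoints(cv2.minAreaRect(c)).round(0).tolist())
rb=blobs(W,(10,120,80),(28,255,255),(190,130,260,180),5)[0];print('rods',rb,[plane(W,r[0],23).round(1) for r in rb])
print('handle tri',tri(S,(370.6,207.2),D,(237.9,177.7)).round(1))
print('dwell',plane(S,(392.6,244.4),46).round(1))
# tray corners in scene, top z=18
h=cv2.cvtColor(S["frame"],cv2.COLOR_RGB2HSV);m=cv2.inRange(h,np.array((0,0,190)),np.array((180,40,255)));k=0*m;k[200:275,125:245]=m[200:275,125:245]
c=max(cv2.findContours(k,0,2)[0],key=cv2.contourArea);q=cv2.approxPolyDP(cv2.convexHull(c),4,True)[:,0];print([(p.tolist(),plane(S,p,18)[:2].round(0)) for p in q])
```

```text
[([328.5, 315.7], 113)]
coil [ 475.7 -328.1   39.8] [ 484.1 -327.6   44. ]
yellow [array([ 503., -208.]), array([ 573., -341.]), array([ 581., -280.])]
blue [[193.0, 179.0], [257.0, 174.0], [259.0, 203.0], [195.0, 208.0]]
blue [[198.0, 120.0], [238.0, 117.0], [239.0, 126.0], [198.0, 129.0]]
rods [([243.9, 154.7], 182), ([207.9, 157.6], 182)] [array([585. ,  37.6,  23. ]), array([547.1,  34.6,  23. ])]
handle tri [496.8 159.2  96.4]
dwell [567.6 206.6  46. ]
[([235, 217], array([ 450., -166.])), ([207, 267], array([ 643., -198.])), ([128, 254], array([ 613., -382.])), ([155, 219], array([ 475., -363.])), ([176, 208], array([ 421., -324.]))]
```

```bash
python3 - <<'E'
from h import *
d=pickle.load(open('start.pkl','rb'));S,D=d["scene"],d["side"]
print('lamp stem top/knob',tri(S,(95,100),D,(316,376)).round(0)); 
for p in((115,98),(118,135),(40,150)): print(plane(S,p,150).round(0),plane(S,p,250).round(0))
print([plane(D,p,200).round(0) for p in((375,380),(262,405))])
E
python3 -m pendant '87 -30 -12 0 0;87 -30 -12 0 0;87 -30 -12 0 0;87 -30 -12 0 0;87 -30 -12 0 0;87 -30 -12 0 0;87 0 0 0 0;87 0 0 0 0' 20
```

```text
lamp stem top/knob [ 291. -544.  251.]
[  -5. -623.  150.] [ 266. -498.  250.]
[ 276. -506.  150.] [ 491. -405.  250.]
[ 383. -668.  150.] [ 576. -534.  250.]
[array([ 390., -575.,  200.]), array([ 211., -521.,  200.])]
clock: 0.82
tcp_pos: [552.3, -181.4, 196.6]
ee_rot: [-0.0, 0.708, 0.706, 0.0]
contact_force: [-0.1, -0.0, 0.1]
finger_gap: 86.9
finger_force: 0.0
```

```bash
python3 -m pendant '87 -30 -12 0 0;87 -30 -12 0 0;87 -30 -12 0 0;87 -30 -12 0 0;87 -30 -12 0 0;87 -30 -12 0 0;87 0 0 0 0;87 0 0 0 0'
python3 - <<'E'
from h import *
from station import eyes
c=eyes.camera("wrist");pickle.dump(c,open('w1.pkl','wb'));cv2.imwrite('pics/w1.png',c["frame"][:,:,::-1])
E
```

```text
clock: 1.48
tcp_pos: [481.1, -360.3, 196.5]
ee_rot: [-0.0, 0.708, 0.707, 0.0]
contact_force: [0.2, -0.1, 0.5]
finger_gap: 86.9
finger_force: 0.0
```

View pics/w1.png

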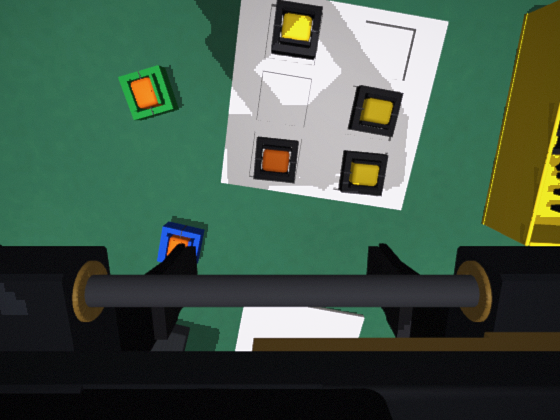

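Run:
```python
from h import *
c=pickle.load(open('w1.pkl','rb'))
cr=c["frame"][130:190,240:310,::-1]; g=np.clip(cr.astype(float)*1.8+10,0,255).astype(np.uint8)
cv2.imwrite('pics/w1c.png',cv2.resize(g,(700,600),interpolation=cv2.INTER_CUBIC))
for nm,lo,hi,z in(("orange",(2,120,60),(18,255,255),46),("dark",(0,0,0),(180,255,75),38)):
    m=blobs(c,lo,hi,(245,132,308,188),30)[1]
    k=max(cv2.findContours(m,0,2)[0],key=cv2.contourArea);r=cv2.minAreaRect(k);b=cv2.boxPoints(r)
    P=np.array([plane(c,p,z)[:2] for p in b]); print(nm,r,P.round(1).tolist(),P.mean(0).round(1),np.linalg.norm(P[1]-P[0]).round(1),np.linalg.norm(P[2]-P[1]).round(1))
    for i in(0,1): v=P[i+1]-P[i];print(np.arctan2(v[1],v[0]).round(3))
```

```text
orange ((275.26239013671875, 160.37625122070312), (26.069976806640625, 21.79131317138672), 5.710593223571777) [[461.5, -335.6], [464.0, -314.4], [489.4, -316.9], [487.3, -338.2]] [ 475.5 -326.3] 21.4 25.5
1.455
-0.099
dark ((275.4070739746094, 159.23178100585938), (41.33115768432617, 42.29154968261719), 5.906141757965088) [[452.1, -345.1], [457.4, -303.0], [498.3, -307.2], [494.3, -349.6]] [ 475.5 -326.2] 42.4 41.1
1.446
-0.102
```

View pics/w1c.png

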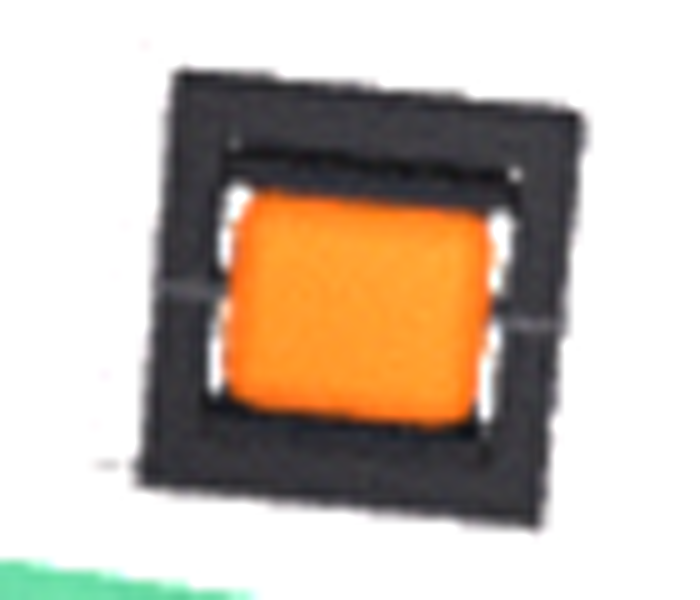

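The crop shows the core's parting lines in the left and right legs, so the legs (coil ±y) lie along world x at −0.10 rad. That lets me grip with tool y there. The centre is at (475.5, −326.2).

```bash
python3 -m pendant '62 17 -2.8 0 0;62 17 -2.8 0 0;62 0 0 0 0.1;62 0 0 30 0;62 0 0 30 0;62 0 0 30 0;62 0 0 30 0;62 0 0 20 0;62 0 0 0 0;62 0 0 0 0' 30
```

```text
clock: 2.37
tcp_pos: [475.6, -323.6, 56.1]
ee_rot: [-0.002, 0.741, 0.672, 0.0]
contact_force: [-0.5, 0.9, 0.6]
finger_gap: 62.2
finger_force: 0.0
```

```bash
python3 -m pendant '62 -2.5 0 15 0;62 0 0 12 0;62 0 0 8 0;62 0 0 0 0;62 0 0 0 0;40 0 0 0 0;40 0 0 0 0;40 0 0 0 0;40 0 0 0 0' 30; python3 -m pendant '40 0 0 0 0;40 0 0 0 0;40 0 0 -10 0;40 0 0 -20 0;40 0 0 -30 0;40 0 0 0 0'
```

```text
clock: 3.12
tcp_pos: [475.3, -328.7, 22.3]
ee_rot: [0.0, 0.742, 0.671, 0.0]
contact_force: [-0.7, 1.0, 0.6]
finger_gap: 44.2
finger_force: 0.0
clock: 3.62
tcp_pos: [477.9, -331.1, 87.1]
ee_rot: [0.005, 0.742, 0.671, 0.0]
contact_force: [0.0, -1.2, -0.2]
finger_gap: 40.2
finger_force: 0.0
```

Run:
```python
from h import *
from station import eyes,telemetry
s=telemetry.state();print(s["tcp_pos"],s["finger_gap"],s["finger_force"],s["contact_force"])
c=eyes.camera("wrist");D=eyes.camera("side");pickle.dump((c,D),open('w2.pkl','wb'))
a=cv2.resize(D["frame"][250:370,260:400],(400,343),interpolation=cv2.INTER_CUBIC)
b=cv2.resize(c["frame"],(400,300))
b=np.vstack([b,np.zeros((43,400,3),np.uint8)])
cv2.imwrite('pics/w2.png',np.hstack([a,b])[:,:,::-1])
```

```text
[ 477.88206432 -331.07109085   87.06522205] 40.23703488712966 0.0 [ 0.03051333 -1.18078981 -0.23710714]
```

View pics/w2.png

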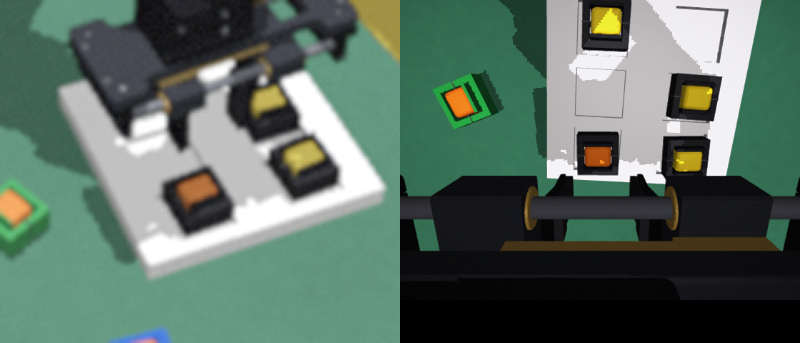

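Run:
```python
from h import *
c,D=pickle.load(open('w2.pkl','rb'));c1=pickle.load(open('w1.pkl','rb'));d=pickle.load(open('start.pkl','rb'))
from station import eyes
S=eyes.camera("scene")
print(c["eye"])
b=blobs(c,(2,120,60),(18,255,255),(240,190,310,245),20)[0];print(b,plane(c,b[0][0],46),'tri w1-w2',tri(c,b[0][0],c1,(275.3,160.4)))
bd=blobs(D,(0,90,100),(20,255,255),(310,300,345,335))[0];bs=blobs(S,(4,150,80),(16,255,255),(150,200,185,225))[0]
print(bd,bs,tri(D,bd[0][0],S,bs[0][0]),tri(c,b[0][0],S,bs[0][0]),tri(c,b[0][0],D,bd[0][0]))
```

```text
[ 483.98348995 -258.9592503   275.98494608]
[([276.6, 219.0], 994)] [ 475.65427426 -325.90742774   46.        ] tri w1-w2 [ 475.55770239 -326.41189496   44.25553296]
[([328.4, 315.9], 103)] [([166.5, 213.6], 68)] [ 475.83791916 -328.26483387   38.91805883] [ 475.53381328 -330.07752344   36.55068846] [ 474.63069497 -326.88684394   40.91887931]
```

The coil hasn't moved: the fingers had not closed fully when I lifted. I'll try again with a smaller closing target and check the force before lifting.

```bash
python3 -m pendant '62 4.5 -2.8 0 0;62 0 0 20 0;62 0 0 20 0;62 0 0 0 0;62 0 0 0 0;62 0 0 0 0'
```

```text
clock: 4.27
tcp_pos: [472.6, -323.4, 41.7]
ee_rot: [-0.001, 0.742, 0.671, -0.0]
contact_force: [0.0, 0.3, -0.6]
finger_gap: 61.2
finger_force: 0.0
```

Run:
```python
from station import telemetry
s=telemetry.state();print(s["tcp_pos"],s["ee_rot"],s["joint_velocities"].round(4))
```

```text
[ 472.57685687 -323.40062008   41.69427033] [-5.26291193e-04  7.41558009e-01  6.70888546e-01 -1.86900329e-05] [ 0.0005 -0.0188 -0.0141  0.0006 -0.0009  0.0001]
```

```bash
python3 -m pendant '62 -2.6 3.2 0 0;62 0 0 12 0;62 0 0 8 0;62 0 0 0 0;62 0 0 0 0;62 0 0 0 0'; python3 -m pendant '20 0 0 0 0;20 0 0 0 0;20 0 0 0 0;20 0 0 0 0;20 0 0 0 0;20 0 0 0 0;20 0 0 0 0;20 0 0 0 0' 30
```

```text
clock: 4.77
tcp_pos: [475.6, -326.5, 21.6]
ee_rot: [-0.0, 0.742, 0.671, -0.0]
contact_force: [0.3, -0.5, -0.3]
finger_gap: 61.8
finger_force: 0.0
clock: 5.43
tcp_pos: [475.7, -326.6, 21.9]
ee_rot: [-0.0, 0.742, 0.671, -0.0]
contact_force: [0.9, -1.1, -0.1]
finger_gap: 22.0
finger_force: 0.0
```

Run:
```python
from h import *
from station import eyes
W=eyes.camera("wrist");D=eyes.camera("side");S=eyes.camera("scene");pickle.dump((W,D,S),open('w3.pkl','wb'))
def crop(c,x,y,w,h): return cv2.resize(c["frame"][y:y+h,x:x+w],(400,300),interpolation=cv2.INTER_CUBIC)
for c in (D,S):
  print(proj(c,(475.6,-326.5,21.9)),proj(c,(475.6,-326.5,41)))
m=np.vstack([np.hstack([crop(S,112,155,140,105),crop(D,265,250,120,90)]),np.hstack([crop(W,140,150,280,210),crop(W,0,0,560,420)])])
m=np.clip(m*1.4,0,255).astype(np.uint8)
cv2.imwrite('pics/w3.png',m[:,:,::-1])
```

```text
[328.71223838 321.03407897] [329.11705269 315.53734351]
[169.26567223 218.64751456] [168.25632626 212.28343807]
```

View pics/w3.png

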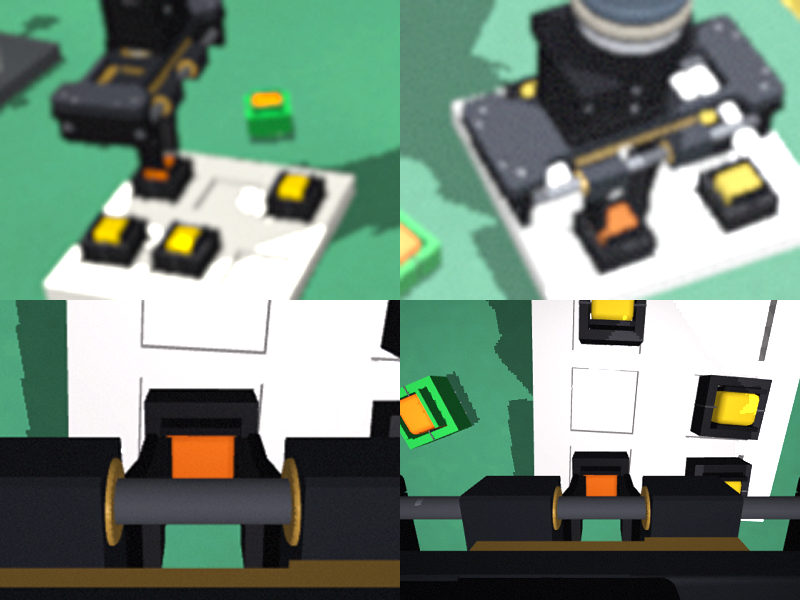

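The wrist view shows the fingers 22 mm apart and apparently above the coil. In the scene view the tips end near row 212, but a tip at z = 22 would project to row 218. I'll check where the fingertips really are.

Run:
```python
from h import *
d=pickle.load(open('start.pkl','rb'));S=d["scene"];g=S["frame"].sum(2)
print('start col dark rows',[int(np.where(g[150:215,x]<130)[0].max()+150) for x in(298,301,304,307)])
for z in(196,206,216): print(z,proj(S,(680,0,z)).round(1),proj(S,(667,0,z)).round(1))
D=d["side"];g=D["frame"].sum(2);print([(x,(np.where(g[110:175,x]<130)[0].max()+110)) for x in range(286,302,2)])
for z in(196,206,216): print(z,proj(D,(568,0,z)).round(1),proj(D,(581,0,z)).round(1))
W,D,S=pickle.load(open('w3.pkl','rb'));print(W["eye"])
from station import telemetry
s=telemetry.state();print(s["q"].round(4),s["tcp_pos"])
```

```text
start col dark rows [199, 199, 199, 195]
196 [300.9 212.7] [301.1 208.8]
206 [301.1 208.1] [301.3 204.3]
216 [301.3 203.6] [301.5 199.8]
[(286, np.int64(145)), (288, np.int64(145)), (290, np.int64(158)), (292, np.int64(159)), (294, np.int64(161)), (296, np.int64(141)), (298, np.int64(140)), (300, np.int64(126))]
196 [289.7 169.8] [294.2 168.2]
206 [289.7 166.5] [294.2 164.9]
216 [289.7 163.1] [294.2 161.6]
[ 483.09766629 -255.78460025  211.22661333]
[-0.7952  0.7141  1.6839 -0.      0.7436 -0.6952] [ 475.72380173 -326.61758453   21.84999224]
```

The images show the real fingertips about 20 mm above the reported TCP, in both views at the start and again now. So a tip height of about 22 means a reported z of about 2. I'll descend with a force check.

```bash
python3 -m pendant '62 0 0 -12 0;62 0 0 0 0;62 0 0 0 0;62 0 0 0 0;62 0 0 0 0;62 0 0 0 0;62 0 0 0 0;62 0 0 0 0;62 0 0 0 0;62 0 0 12 0;62 0 0 8 0;62 0 0 0 0;62 0 0 0 0'; python3 -m pendant '62 0 0 4 0;62 0 0 4 0;62 0 0 3 0;62 0 0 0 0;62 0 0 0 0'
```

```text
clock: 6.67
tcp_pos: [475.0, -325.9, 12.6]
ee_rot: [-0.001, 0.742, 0.671, -0.0]
contact_force: [-0.3, -0.4, 0.4]
finger_gap: 62.2
finger_force: 0.0
clock: 7.08
tcp_pos: [475.6, -326.5, 2.6]
ee_rot: [-0.0, 0.742, 0.671, -0.0]
contact_force: [0.2, -0.9, -0.0]
finger_gap: 61.9
finger_force: 0.0
```

```bash
python3 -m pendant '30 0 0 0 0;30 0 0 0 0;30 0 0 0 0;30 0 0 0 0;30 0 0 0 0;30 0 0 0 0;30 0 0 0 0;30 0 0 0 0' 30
```

```text
clock: 7.75
tcp_pos: [475.7, -326.7, 3.0]
ee_rot: [0.0, 0.742, 0.671, -0.0]
contact_force: [-0.6, 0.5, 1.4]
finger_gap: 41.4
finger_force: 30.0
```

Gripped: gap 41.4 mm, 30 N. I'll lift, and compute the nest from the first wrist image.

```bash
python3 -m pendant '30 0 0 -10 0;30 0 0 -20 0;30 0 0 -30 0;30 0 0 -30 0;30 0 0 -20 0;30 0 0 0 0;30 0 0 0 0'
python3 - <<'E'
from h import *
W=pickle.load(open('start.pkl','rb'))["wrist"]
m=blobs(W,(105,120,30),(125,255,255),(150,100,290,215))[1]
for c in cv2.findContours(m,0,2)[0]:
    if cv2.contourArea(c)<30: continue
    b=cv2.boxPoints(cv2.minAreaRect(c)); b=b[np.argsort(b[:,1])]
    for z in(20,53,56): print(z,[plane(W,p,z)[:2].round(1).tolist() for p in b])
m=blobs(W,(10,120,80),(28,255,255),(190,130,260,180),5)[1]
for c in cv2.findContours(m,0,2)[0]:
    if cv2.contourArea(c)>20:
        vx,vy,x,y=cv2.fitLine(c,cv2.DIST_L2,0,.01,.01).ravel(); p=c[:,0]; t=p[p[:,1].argmin()],p[p[:,1].argmax()]
        A,B=[plane(W,(x+vx*s,y+vy*s),23)[:2] for s in((t[0][1]-y)/vy,(t[1][1]-y)/vy)]
        print('rod',A.round(1),B.round(1),np.arctan2(*(A-B)[::-1]))
E
```

```text
clock: 8.33
tcp_pos: [476.3, -327.0, 114.2]
ee_rot: [0.001, 0.742, 0.671, 0.0]
contact_force: [0.1, 0.4, -2.1]
finger_gap: 41.4
finger_force: 30.0
20 [[597.7, 16.5], [529.3, 11.2], [599.6, -15.7], [529.7, -21.3]]
53 [[600.2, 21.5], [538.0, 16.6], [601.9, -7.8], [538.3, -12.9]]
56 [[600.4, 21.9], [538.8, 17.1], [602.1, -7.1], [539.1, -12.1]]
20 [[579.5, 75.9], [537.8, 72.5], [580.0, 67.1], [538.1, 63.7]]
53 [[583.6, 75.5], [545.7, 72.4], [584.1, 67.5], [545.9, 64.4]]
56 [[584.0, 75.4], [546.4, 72.4], [584.4, 67.5], [546.6, 64.5]]
rod [545.8  52.7] [548.2  16.2] 1.6342342223868387
rod [583.7  55.7] [586.8  19.4] 1.654816886961782
```

```bash
python3 -m pendant '30 0 0 0 -0.0885;30 0 0 0 -0.0885;30 30 9.8 -4 0;30 30 9.8 -4 0;30 30 9.8 -4 0;30 30 9.8 -4 0;30 30 9.8 -4 0;30 30 9.8 -4 0;30 30 9.8 -4 0;30 30 9.8 -4 0;30 30 9.8 -4 0;30 30 9.8 -4 0;30 0 0 0 0;30 0 0 0 0;30 0 0 0 0'
python3 - <<'E'
from h import *
from station import eyes,telemetry
c=eyes.camera("wrist");pickle.dump(c,open('w4.pkl','wb'));print(telemetry.state()["tcp_pos"],c["eye"])
cv2.imwrite('pics/w4.png',c["frame"][:,:,::-1])
E
```

```text
clock: 9.58
tcp_pos: [549.2, -20.0, 151.4]
ee_rot: [-0.001, 0.679, 0.734, -0.001]
contact_force: [0.1, 0.5, -1.5]
finger_gap: 41.3
finger_force: 30.0
[549.2910241  -20.5666146  151.61714768] [544.66270855  50.98549782 340.79024777]
```

View pics/w4.png

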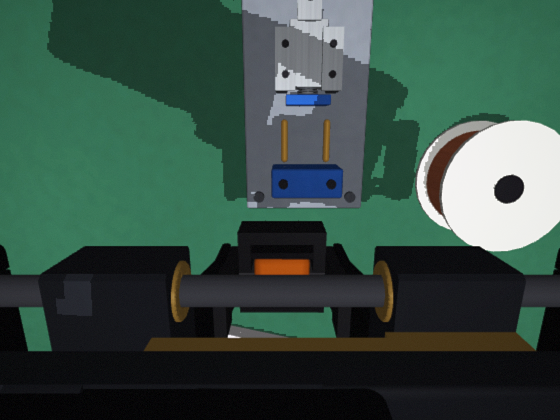

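The wrist view shows the coil held square: core at columns 240–325, orange tape at (282,267). Ahead are the rods at (284,140) and (326,140), the anvil at (307,183) and the jaw at (308,99), all aligned with the tool.

Run:
```python
from h import *
W=pickle.load(open('w4.pkl','rb'));tcp=np.array([549.25,-20.3,151.5])
a=.077;tx=np.array([-np.sin(a),np.cos(a)]);ty=np.array([np.cos(a),np.sin(a)])
def T(p,z): v=plane(W,p,z)[:2]-tcp[:2]; return np.round([v@tx,v@ty],1)
m=blobs(W,(10,120,60),(28,255,255),(270,110,340,168),5)[1]
for c in cv2.findContours(m,0,2)[0]:
    if cv2.contourArea(c)>20:
        p=c[:,0];s=p[p[:,1].argsort()];k=len(s)//5
        print('rod tool(x,y)',T(s[:k].mean(0),23),T(s[-k:].mean(0),23),T(p.mean(0),23),'rows',s[0],s[-1],T(s[0],23),T(s[-1],23))
m=blobs(W,(105,120,20),(125,255,255),(260,85,350,205))[1]
for c in cv2.findContours(m,0,2)[0]:
    if cv2.contourArea(c)>30:
        x,y,w,h=cv2.boundingRect(c);print('blue',x,y,w,h,[(z,T((x+w/2,y),z),T((x+w/2,y+h),z)) for z in(20,53,56)])
g=W["frame"].max(2); r=g[226]; dk=np.where(r[225:345]<60)[0]+225; print('core cols row226',dk.min(),dk.max())
zt=151.5+7+28
print('core top edge',T((dk.min(),226),zt),T((dk.max()+1,226),zt),T((282,222),zt))
b=blobs(W,(2,120,60),(18,255,255),(240,250,330,280),20)[0];print(b,T(b[0][0],zt+7))
```

```text
rod tool(x,y) [72.8 40.4] [36.3 40.3] [53.6 40.4] rows [325 120] [326 161] [72.8 39. ] [36.3 41.2]
rod tool(x,y) [72.8  2.3] [36.2  2.4] [52.4  2.4] rows [282 120] [283 161] [72.8  0.5] [36.2  1.5]
blue 271 164 72 34 [(20, array([33.1, 23.9]), array([ 0.6, 24.6])), (53, array([37. , 21.6]), array([ 7.9, 22.2])), (56, array([37.4, 21.3]), array([ 8.5, 21.9]))]
blue 286 94 45 12 [(20, array([95.1, 24. ]), array([84.9, 24.2])), (53, array([92.7, 21.6]), array([83.5, 21.8])), (56, array([92.4, 21.4]), array([83.4, 21.6]))]
core cols row226 240 323
core top edge [ 23.8 -19. ] [23.9 20.6] [25.8  0.8]
[([281.5, 266.5], 891)] [6.3 0.6]
```

```bash
python3 -m pendant '30 19.2 6.9 0 0;30 19.2 6.9 0 0;30 19.2 6.9 0 0;30 0 0 0 0;30 0 0 30 0;30 0 0 30 0;30 0 0 26 0;30 0 0 0 0;30 0 0 0 0;30 0 0 0 0;30 0 0 0 0'
python3 - <<'E'
import numpy as np
from station import telemetry
s=telemetry.state();a=.077;t=np.array([549.25,-20.3])+57.5*np.array([-np.sin(a),np.cos(a)])+20.6*np.array([np.cos(a),np.sin(a)])
print(t,s["tcp_pos"]);v=t-s["tcp_pos"][:2];print('need tool dx dy',v@[-np.sin(a),np.cos(a)],v@[np.cos(a),np.sin(a)])
E
```

```text
clock: 10.55
tcp_pos: [568.1, 38.2, 68.5]
ee_rot: [0.001, 0.68, 0.734, 0.001]
contact_force: [-0.1, 0.5, -1.8]
finger_gap: 41.4
finger_force: 30.0
[565.36583528  38.61425849] [568.10868396  38.18304047  68.53162506]
need tool dx dy 0.6409310151660578 -2.7015505349105045
```

```bash
python3 -m pendant '30 0 0 0 0;30 0 0 0 0;30 0 0 0 0'|sed -n 2p; python3 -m pendant '30 0 -2.7 0 0;30 0 0 0 0;30 0 0 0 0'|sed -n 2p;python3 -m pendant '30 0 0 15 0;30 0 0 15 0;30 0 0 0 0;30 0 0 0 0;30 0 0 0 0'
```

```text
tcp_pos: [567.2, 39.0, 67.9]
tcp_pos: [563.5, 39.0, 67.0]
clock: 11.47
tcp_pos: [564.2, 38.9, 37.2]
ee_rot: [0.0, 0.679, 0.734, 0.0]
contact_force: [0.0, -0.2, -1.1]
finger_gap: 41.4
finger_force: 30.0
```

```bash
python3 -m pendant '30 0 1.1 0 0;30 0 0 0 0;30 0 0 0 0'|sed -n 2p; python3 -m pendant '30 0 0 6 0;30 0 0 6 0;30 0 0 0 0;30 0 0 0 0'; python3 -m pendant '30 0 0 4 0;30 0 0 3 0;30 0 0 0 0;30 0 0 0 0'
```

```text
tcp_pos: [565.6, 38.9, 37.5]
clock: 12.05
tcp_pos: [564.3, 39.0, 24.1]
ee_rot: [-0.001, 0.679, 0.734, -0.0]
contact_force: [0.0, -0.2, -1.1]
finger_gap: 41.6
finger_force: 30.0
clock: 12.38
tcp_pos: [564.8, 39.0, 17.6]
ee_rot: [-0.0, 0.679, 0.734, -0.0]
contact_force: [-0.1, -0.9, -0.9]
finger_gap: 41.4
finger_force: 30.0
```

```bash
python3 -m pendant '30 0 0 2 0;30 0 0 0 0;30 0 0 0 0';python3 -m pendant '30 0 0 1.5 0;30 0 0 0 0;30 0 0 0 0'; python3 -m pendant '30 0 0 1 0;30 0 0 0 0;30 0 0 0 0'
```

```text
clock: 12.63
tcp_pos: [564.9, 39.0, 15.8]
ee_rot: [-0.0, 0.679, 0.734, -0.0]
contact_force: [-0.0, 0.2, -1.6]
finger_gap: 41.5
finger_force: 30.0
clock: 12.88
tcp_pos: [564.9, 39.0, 14.3]
ee_rot: [-0.0, 0.679, 0.734, -0.0]
contact_force: [-0.9, -0.4, -0.6]
finger_gap: 41.8
finger_force: 30.0
clock: 13.13
tcp_pos: [564.9, 39.0, 13.3]
ee_rot: [-0.0, 0.679, 0.734, -0.0]
contact_force: [-0.3, -0.2, -0.8]
finger_gap: 41.3
finger_force: 30.0
```

```bash
python3 -m pendant '30 0 0 0.7 0;30 0 0 0 0;30 0 0 0 0'|sed -n '2p;4p'; python3 -m pendant '30 0 0 0.7 0;30 0 0 0 0;30 0 0 0 0'|sed -n '2p;4p'; python3 -m pendant '30 0 0 0.7 0;30 0 0 0 0;30 0 0 0 0'|sed -n '2p;4p'
```

```text
tcp_pos: [565.1, 38.9, 13.0]
contact_force: [-1.5, -0.0, 2.1]
tcp_pos: [565.1, 39.0, 13.0]
contact_force: [-1.3, 0.7, 8.4]
tcp_pos: [565.0, 38.9, 12.9]
contact_force: [-2.8, 0.7, 12.5]
```

Seated on the floor at TCP z 13.0, as predicted. I'll release, lift and look at the nest and the cam.

```bash
python3 -m pendant '62 0 0 -1 0;62 0 0 0 0;62 0 0 0 0;62 0 0 0 0;62 0 0 0 0;62 0 0 0 0;62 0 0 -20 0;62 0 0 -30 0;62 0 0 -30 0;62 0 0 -30 0;62 0 0 -30 0;62 0 0 -30 0;62 0 0 0 0;62 0 0 0 0;62 0 0 0 0'
python3 - <<'E'
from h import *
from station import eyes,telemetry
c=eyes.camera("wrist");pickle.dump(c,open('w5.pkl','wb'));print(telemetry.state()["tcp_pos"],c["eye"])
cv2.imwrite('pics/w5.png',c["frame"][:,:,::-1])
E
```

```text
clock: 15.13
tcp_pos: [564.2, 39.0, 181.6]
ee_rot: [-0.001, 0.679, 0.734, -0.0]
contact_force: [-1.4, 0.1, -0.3]
finger_gap: 61.8
finger_force: 0.0
[563.68459057  39.08521729 180.87868561] [559.37935578 109.96724957 370.96395841]
```

View pics/w5.png

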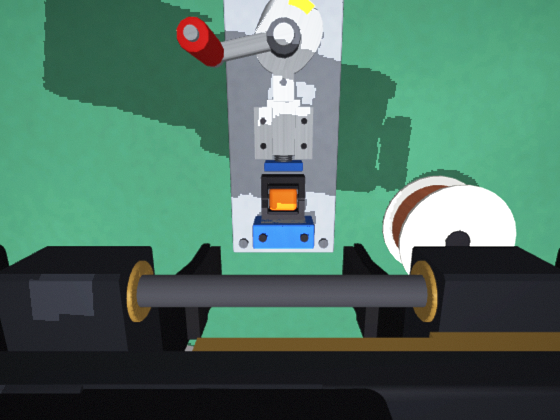

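The coil sits in the nest at (283,198), between the jaw (283,166) and the anvil (284,232). The camshaft hub is at (285,38), the handle top at (190,33) and the yellow dwell at (303,5), facing away from the roller. Next I'll work out the crank geometry numerically.

Run:
```python
from h import *
W=pickle.load(open('w5.pkl','rb'))
a=.077;tx=np.array([-np.sin(a),np.cos(a)]);ty=np.array([np.cos(a),np.sin(a)])
for z in(62,66,70): print('hub',z,plane(W,(285,38),z)[:2].round(1))
C=plane(W,(285,38),66)[:2]
N=np.array([549.25,-20.3])+54.4*tx+20.9*ty; print('nest',N,'cam rel nest (tx,ty)',(C-N)@tx,(C-N)@ty)
b,m=blobs(W,(22,150,120),(33,255,255),(280,0,330,30),5);print(b)
D=plane(W,b[0][0],46)[:2]-C;print('dwell rel cam tool xy',D@tx,D@ty,'r',np.linalg.norm(D),'world deg',np.degrees(np.arctan2(D[1],D[0])))
b,m=blobs(W,(0,150,60),(8,255,255),(160,5,235,80),20);print(b)
m2=cv2.inRange(W["frame"],np.array((120,110,110)),np.array((255,200,200)));
for p,z in(((190,33),128),((214,55),68),((202,44),98)):
    H=plane(W,p,z)[:2];print(p,H.round(1),'r',np.linalg.norm(H-C).round(1),'deg',np.degrees(np.arctan2(*(H-C)[::-1])).round(1))
S=pickle.load(open('start.pkl','rb'));print('tri',tri(S["scene"],(370.6,207.2),S["side"],(237.9,177.7)))
```

```text
hub 62 [556.8 176.4]
hub 66 [556.8 175.5]
hub 70 [556.9 174.6]
nest [565.90341056  35.54652108] cam rel nest (tx,ty) 140.22914932072314 1.7175045967689992
[([302.2, 4.3], 186)]
dwell rel cam tool xy 30.282496905108708 14.627030068198188 r 33.63004055043485 world deg 68.6303363787954
[([200.7, 42.0], 1273)]
(190, 33) [496.  160.4] r 62.7 deg -166.0
(214, 55) [500.1 158. ] r 59.4 deg -162.8
(202, 44) [497.  159.9] r 61.8 deg -165.4
tri [496.82378427 159.20648438  96.38355455]
```

```bash
python3 -m pendant '50 25 -11.5 0 0;50 25 -11.5 0 0;50 25 -11.5 0 0;50 25 -11.5 0 0;50 25 -11.5 0 0;50 0 0 0 0;50 0 0 0 0;50 0 0 0 0;50 0 0 0 0' 12
python3 - <<'E'
from h import *
d=pickle.load(open('start.pkl','rb'));S=d["scene"]
print('glue cap',plane(S,(465,243.8),80),'driver',plane(S,(425.8,234.1),12))
from station import telemetry
s=telemetry.state();v=np.array([497,159.5])-s["tcp_pos"][:2];a=.077;print(s["tcp_pos"],v@[-np.sin(a),np.cos(a)],v@[np.cos(a),np.sin(a)])
E
```

```text
clock: 15.93
tcp_pos: [498.5, 158.3, 181.5]
ee_rot: [-0.0, 0.68, 0.733, -0.0]
contact_force: [0.5, -0.4, 0.6]
finger_gap: 50.3
finger_force: 0.0
glue cap [597.57564258 348.77105084  80.        ] driver [476.0950891  304.89549311  12.        ]
[498.46093742 158.30192299 181.53586667] 1.3069081131269473 -1.3644478095658468
```

```bash
python3 -m pendant '50 1.3 -1.3 25 0;50 0 0 25 0;50 0 0 25 0;50 0 0 25 0;50 0 0 13 0;50 0 0 0 0;50 0 0 0 0;50 0 0 0 0'; python3 -m pendant '10 0 0 0 0;10 0 0 0 0;10 0 0 0 0;10 0 0 0 0;10 0 0 0 0;10 0 0 0 0;10 0 0 0 0;10 0 0 0 0;10 0 0 0 0' 12
```

```text
clock: 16.6
tcp_pos: [497.8, 159.8, 69.8]
ee_rot: [0.001, 0.68, 0.733, 0.001]
contact_force: [0.2, 0.1, 0.4]
finger_gap: 50.0
finger_force: 0.0
clock: 17.35
tcp_pos: [497.0, 160.4, 69.6]
ee_rot: [0.0, 0.679, 0.734, 0.0]
contact_force: [0.0, 0.7, 4.2]
finger_gap: 21.3
finger_force: 12.0
```

Run:
```python
import numpy as np
a=.077;C=np.array([555.1,175.4]);t0=194.8
for k in range(0,153,9):
    P=[C+60*np.array([np.cos(np.radians(t)),np.sin(np.radians(t))]) for t in(t0-k,t0-min(k+9,153))]
    v=P[1]-P[0];print(k+9,P[1].round(1),'tool',(v@[-np.sin(a),np.cos(a)]).round(1),(v@[np.cos(a),np.sin(a)]).round(1))
```

```text
9 [495.4 169.3] tool 9.4 -1.0
18 [495.2 178.7] tool 9.4 0.5
27 [496.5 188.1] tool 9.2 2.0
36 [499.2 197.1] tool 8.8 3.4
45 [503.2 205.6] tool 8.1 4.7
54 [508.6 213.3] tool 7.3 5.9
63 [515.1 220.1] tool 6.3 7.0
72 [522.6 225.8] tool 5.1 7.9
81 [530.9 230.3] tool 3.8 8.6
90 [539.8 233.4] tool 2.4 9.1
99 [549.  235.1] tool 1.0 9.4
108 [558.4 235.3] tool -0.5 9.4
117 [567.8 234. ] tool -2.0 9.2
126 [576.8 231.3] tool -3.4 8.8
135 [585.3 227.3] tool -4.7 8.1
144 [593.  221.9] tool -5.9 7.3
153 [599.8 215.4] tool -7.0 6.3
```

Start with 18 degrees in half steps, then check the force.

```bash
python3 -m pendant '10 4.7 -0.5 0 0;10 4.7 -0.5 0 0;10 4.7 0.2 0 0;10 4.7 0.3 0 0;10 0 0 0 0;10 0 0 0 0'
```

```text
clock: 17.85
tcp_pos: [494.7, 180.2, 69.5]
ee_rot: [-0.0, 0.679, 0.734, 0.001]
contact_force: [0.8, 0.9, 5.8]
finger_gap: 21.6
finger_force: 12.0
```

```bash
python3 -m pendant '10 4.6 1 0 0;10 4.6 1 0 0;10 4.4 1.7 0 0;10 4.4 1.7 0 0;10 0 0 0 0;10 0 0 0 0'
```

```text
clock: 18.35
tcp_pos: [498.6, 198.6, 69.5]
ee_rot: [-0.0, 0.679, 0.734, 0.0]
contact_force: [-0.5, 1.4, 5.0]
finger_gap: 21.9
finger_force: 12.0
```

```bash
python3 -m pendant '10 4.0 2.3 0 0;10 4.0 2.4 0 0;10 3.6 3 0 0;10 3.6 3 0 0;10 0 0 0 0;10 0 0 0 0'; python3 -m pendant '10 3.0 3.5 0 0;10 3.0 3.5 0 0;10 2.5 4 0 0;10 2.5 4 0 0;10 0 0 0 0;10 0 0 0 0'
```

```text
clock: 18.85
tcp_pos: [507.4, 214.4, 69.5]
ee_rot: [-0.001, 0.679, 0.734, -0.0]
contact_force: [-0.7, 1.4, 7.3]
finger_gap: 21.6
finger_force: 12.0
clock: 19.35
tcp_pos: [519.7, 226.2, 69.5]
ee_rot: [-0.002, 0.679, 0.734, -0.002]
contact_force: [-3.6, 0.2, 9.2]
finger_gap: 21.4
finger_force: 12.0
```

```bash
python3 - <<'E'
import numpy as np
a=.077;C=np.array([554.6,176.8]);f=lambda t:C+60*np.array([np.cos(np.radians(t)),np.sin(np.radians(t))])
for t in range(117,36,-9):
    v=f(t)-f(t+9);print(t,f(t).round(1),'tool',(v@[-np.sin(a),np.cos(a)]).round(1),(v@[np.cos(a),np.sin(a)]).round(1))
E
python3 -m pendant '10 2 4.3 -0.4 0;10 1.7 4.4 -0.4 0;10 0 0 0 0;10 0 0 0 0'
```

```text
117 [527.4 230.3] tool 4.3 8.4
108 [536.1 233.9] tool 2.9 8.9
99 [545.2 236.1] tool 1.5 9.3
90 [554.6 236.8] tool 0.0 9.4
81 [564.  236.1] tool -1.5 9.3
72 [573.1 233.9] tool -2.9 9.0
63 [581.8 230.3] tool -4.3 8.4
54 [589.9 225.3] tool -5.5 7.6
45 [597.  219.2] tool -6.6 6.7
clock: 19.68
tcp_pos: [526.3, 230.3, 69.5]
ee_rot: [-0.003, 0.679, 0.734, -0.003]
contact_force: [-5.2, 0.9, 6.7]
finger_gap: 21.6
finger_force: 12.0
```

```bash
python3 -m pendant '10 1.5 4.5 0 0;10 1.4 4.6 0 0;10 0.8 4.6 0 0;10 0.7 4.6 0 0;10 0 0 0 0;10 0 0 0 0'; python3 -m pendant '10 0.2 4.7 0 0;10 -0.2 4.7 0 0;10 -0.6 4.7 0 0;10 -0.9 4.7 0 0;10 0 0 0 0;10 0 0 0 0'
```

```text
clock: 20.18
tcp_pos: [543.0, 236.2, 69.5]
ee_rot: [-0.004, 0.679, 0.734, -0.004]
contact_force: [-7.3, 0.9, 9.1]
finger_gap: 21.7
finger_force: 12.0
clock: 20.68
tcp_pos: [561.1, 236.9, 69.4]
ee_rot: [-0.005, 0.679, 0.734, -0.004]
contact_force: [-9.6, 1.6, 8.9]
finger_gap: 21.9
finger_force: 12.0
```

```bash
python3 -m pendant '10 -1.2 4.6 0 0;10 -1.5 4.5 0 0;10 -1.9 4.4 0 0;10 -2.2 4.3 0 0;10 0 0 0 0;10 0 0 0 0'; python3 -m pendant '10 -2.4 4.1 0 0;10 -2.6 4 0 0;10 0 0 0 0;10 0 0 0 0'
```

```text
clock: 21.18
tcp_pos: [581.9, 230.8, 69.5]
ee_rot: [-0.003, 0.679, 0.734, -0.003]
contact_force: [-4.7, 0.7, 5.9]
finger_gap: 21.6
finger_force: 12.0
clock: 21.52
tcp_pos: [590.4, 225.5, 69.4]
ee_rot: [-0.002, 0.679, 0.734, -0.003]
contact_force: [-3.9, -1.6, 5.6]
finger_gap: 21.7
finger_force: 12.0
```

```bash
python3 -m pendant '10 -2.6 3.8 0 0;10 0 0 0 0;10 0 0 0 0'
python3 - <<'E'
from h import *
from station import eyes
C=np.array([554.6,176.5])
for n,box in(("scene",(350,225,410,265)),("side",(225,160,275,205))):
    c=eyes.camera(n);b,m=blobs(c,(20,110,90),(34,255,255),box,3);print(n,b)
    for p,_ in b:
        X=plane(c,p,46)[:2]-C;print(X.round(1),np.linalg.norm(X).round(1),np.degrees(np.arctan2(X[1],X[0])).round(1))
E
```

```text
clock: 21.77
tcp_pos: [593.6, 222.9, 69.4]
ee_rot: [-0.003, 0.679, 0.734, -0.004]
contact_force: [-6.2, -3.6, 7.4]
finger_gap: 21.7
finger_force: 12.0
scene [([362.6, 243.5], 36)]
[ 15.  -36.5] 39.4 -67.6
side []
```

Tangential load has fallen to about 2.5 N and the handle is at about 50°, near the predicted dwell centre of 46°. I'll nudge it 2° further, take off the radial load and open.

```bash
python3 -m pendant '10 -2 1 0 0;10 0 0 0 0;10 0 0 0 0;10 0 0 0 0'; python3 -m pendant '24 0 0 0 0;26 0 0 0 0;30 0 0 0 0;36 0 0 0 0;45 0 0 0 0;45 0 0 0 0;45 0 0 0 0;45 0 0 0 0'
python3 - <<'E'
from h import *
from station import eyes
c=eyes.camera("scene");print(blobs(c,(22,150,120),(33,255,255),(350,225,410,265),2)[0],blobs(c,(0,170,80),(4,255,255),(350,170,450,228),5)[0])
pickle.dump(c,open('s6.pkl','wb'))
E
```

```text
clock: 22.2
tcp_pos: [595.1, 221.6, 69.5]
ee_rot: [-0.003, 0.679, 0.734, -0.003]
contact_force: [-5.5, -1.5, 6.3]
finger_gap: 21.5
finger_force: 12.0
clock: 22.87
tcp_pos: [599.9, 221.6, 70.0]
ee_rot: [0.0, 0.679, 0.734, 0.0]
contact_force: [-1.3, 0.4, -0.2]
finger_gap: 44.2
finger_force: 0.0
[([363.1, 243.3], 17)] [([402.5, 225.0], 16)]
```

```bash
python3 -m pendant '45 0 0 -20 0;45 0 0 -30 0;45 0 0 -30 0;45 0 0 -31 0;45 -30 -9 0 0;45 -30 -9 0 0;45 -30 -9 0 0;45 -30 -9 0 0;45 -30 -9 0 0;45 -25 -9 0 0;45 0 0 0 0;45 0 0 0 0;45 0 0 0 0'
python3 - <<'E'
from h import *
from station import eyes
W=eyes.camera("wrist");pickle.dump(W,open('w7.pkl','wb'))
cv2.imwrite('pics/w7.png',W["frame"][:,:,::-1])
C=np.array([554.6,176.5])
def show(n,lo,hi,box,z,am=10):
    for p,s in blobs(W,lo,hi,box,am)[0]:
        X=plane(W,p,z)[:2];v=X-C;print(n,p,s,X.round(1),'r',np.linalg.norm(v).round(1),'deg',np.degrees(np.arctan2(v[1],v[0])).round(1))
show('yellow',(22,150,100),(33,255,255),(200,0,400,150),46,5)
show('red',(0,150,60),(8,255,255),(200,0,450,120),98,30)
show('brass',(12,110,60),(21,255,255),(230,60,340,200),46,3)
show('orange',(2,120,60),(18,255,255),(240,170,330,230),64,30)
show('blue',(105,120,30),(125,255,255),(230,120,340,260),53,30)
show('red/yel5','' or (0,150,60),(8,255,255),(200,0,450,120),98,30)
E
```

```text
clock: 24.0
tcp_pos: [559.3, 43.3, 181.2]
ee_rot: [0.0, 0.68, 0.734, 0.0]
contact_force: [0.4, 0.5, 0.2]
finger_gap: 45.0
finger_force: 0.0
yellow [293.7, 86.1] 131 [563.1 145.5] r 32.1 deg -74.7
brass [287.5, 198.2] 66 [565.9  42.9] r 134.1 deg -85.2
orange [285.7, 204.1] 335 [564.   41.2] r 135.7 deg -86.0
blue [287.5, 180.0] 423 [564.2  61.8] r 115.1 deg -85.2
blue [287.1, 239.1] 1329 [568.6   3.5] r 173.6 deg -85.4
```

Run:
```python
from h import *
W=pickle.load(open('w7.pkl','rb'));W5=pickle.load(open('w5.pkl','rb'))
for C in((554.6,176.8),(555.5,175.4)):
    m=blobs(W,(22,130,80),(33,255,255),(200,0,400,150),5)[1];ys,xs=np.nonzero(m)
    P=np.array([plane(W,p,46)[:2] for p in zip(xs,ys)])-C;t=np.degrees(np.arctan2(P[:,1],P[:,0]));r=np.hypot(*P.T)
    print(np.percentile(t,[0,2,50,98,100]).round(1),r.min().round(1),r.max().round(1), 'r>31:',t[r>33].min().round(1),t[r>33].max().round(1))
f=W["frame"];b=cv2.cvtColor(f,cv2.COLOR_RGB2HSV)
print('row of HSV along arc r=36');
K=[proj(W,(554.6+35*np.cos(np.radians(a)),176.8+35*np.sin(np.radians(a)),46)) for a in range(-115,-40,5)]
print([(a,b[int(round(p[1])),int(round(p[0]))].tolist()) for a,p in zip(range(-115,-40,5),K)])
```

```text
[-95.1 -94.  -72.8 -61.8 -61.2] 29.5 38.8 r>31: -94.8 -61.5
[-97.  -95.9 -73.6 -62.  -61.4] 27.9 37.1 r>31: -71.2 -61.7
row of HSV along arc r=36
[(-115, [105, 2, 252]), (-110, [100, 3, 252]), (-105, [105, 2, 252]), (-100, [105, 2, 253]), (-95, [30, 65, 255]), (-90, [114, 5, 255]), (-85, [115, 6, 255]), (-80, [114, 5, 255]), (-75, [30, 62, 255]), (-70, [30, 148, 255]), (-65, [30, 157, 255]), (-60, [33, 26, 213]), (-55, [105, 13, 196]), (-50, [111, 13, 195]), (-45, [112, 15, 185])]
```

Yellow spans −96° to −61°, with the roller at −85°. So the follower is on the dwell, with 11° of margin on the rise side. One last check that everything is at rest and the coil is against the anvil, then hand in.

Run:
```python
from h import *
from station import eyes,robot
a=.08;tx=np.array([-np.sin(a),np.cos(a)])
W=eyes.camera("wrist")
print('yellow',blobs(W,(22,150,100),(33,255,255),(200,0,400,150),5)[0])
for n,c in(('before',pickle.load(open('w5.pkl','rb'))),('now',W)):
    m=blobs(c,(105,120,30),(125,255,255),(230,120,340,270),30)[1];r=[]
    for k in cv2.findContours(m,0,2)[0]:
        if cv2.contourArea(k)>30:
            x,y,w,h=cv2.boundingRect(k);r.append([(plane(c,(x+w/2,q),z)[:2]@tx).round(1) for q,z in((y,53),(y+h,53))])
    o=max(blobs(c,(2,120,60),(22,255,255),(240,170,330,235),30)[0],key=lambda t:t[1]);print(n,'blue y-extents',r,'orange',(plane(c,o[0],64)[:2]@tx).round(1))
print(robot.hand_in())
```

```text
yellow [([294.2, 86.6], 126)]
before blue y-extents [[np.float64(-23.2), np.float64(-56.0)], [np.float64(30.5), np.float64(20.3)]] orange -3.4
now blue y-extents [[np.float64(-23.0), np.float64(-56.0)], [np.float64(22.7), np.float64(10.4)]] orange -5.2
the job is handed in; nothing more can be done
None
```

The orange transformer is in the nest, clamped by the jaw with the follower on the yellow dwell. I let go of the crank, it stayed put, and I handed the job in at about 24 s. I got no verdict back and could not read the clamping force directly.

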